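Free the pin jammed in the parts bottle

TASK

A steel pin has jammed crosswise above the neck of the clear flat bottle that stands upside down in its holder. Lift the bottle out, carry it over the big grey bin and rock it from side to side with its mouth over the bin until the pin slips out and lands in the bin. Then stand the bottle back upside down in its holder, letting go only once it stands there, and leave the other things on the bench where they are.

Things in the scene. Friction and masses are not known exactly. Their poses are not given: they have to be found in the camera images.
- bottle_center (a point): Centre of the clear flat plastic bottle (loose, about 160 g) that stands mouth down; 77.5 mm above its mouth, total height 155 mm. z: from mouth to closed end (up at the start); y: along its width; x: through its thickness. Body 108 mm wide (y), 38 mm thick (x), flat broad faces from 45 to 155 mm above the mouth: grip these two faces from above, about 120 mm above the mouth.
- bottle_mouth (a point): Centre of the bottle's mouth, axes as bottle_center. Below the body, shoulders narrow to a white collar, 60 mm (y) by 50 mm (x) and 20 mm high, on whose lower face (mouth plane) the bottle stands, at the start 6 mm above the bench.
- bottle_neck (a point): Point on the bottle's axis, inside, 41 mm above the mouth, axes as bottle_center: where the jammed pin's centre lies at the start. Chamber inside: 100 mm (y) by 30 mm (x); its shoulders slope 30 degrees down to a neck opening 34 mm (y) by 30 mm (x), 25 mm long. A lean to one side seldom frees the pin; rocking slowly to some 35 degrees on both sides, turning about x, frees it in a few swings.
- pin_center (a point): Centre of the loose polished steel pin, a round bar 20 mm in diameter, 70 mm long, with domed ends, about 60 g; y is its length. At the start it lies level across the bottle's width, an end on each shoulder, held by friction. A sideways tilt of 20 to 30 degrees makes it slip, one end into the neck; it slides out when tilted the other way. Gentle carrying and tilts below 12 degrees leave it jammed.
- holder: Grey holder fixed to the bench: base 110 by 120 mm, 4 mm thick, with an open socket 62 mm (x) by 72 mm (y) inside, 4 mm walls, rim 28 mm above the bench. The bottle's collar stands in it with 6 mm to spare all round, bottle width along the holder's y, either way round. Origin: centre of its underside, on the bench; z up.
- holder_floor (a point): Centre of the socket's floor, 6 mm above the bench; axes as holder.
- bin: Big grey open bin fixed to the bench, empty: 170 mm (its x) by 230 mm (its y) outside, 70 mm high, 5 mm walls and floor (the rim stands out 5 mm). Origin: centre of its underside, on the bench; z up.
- tape_roll: Bystander: cardboard-brown roll, 84 mm across, 25 mm high, lying flat behind the holder.
- tape_measure: Bystander: yellow and black tape measure, 70 by 45 by 62 mm.
- screwdriver: Bystander: screwdriver lying on the bench.
- wrench: Bystander: wrench lying on the bench.
- jar: Bystander: clear round jar with black cap, 64 mm across, 90 mm high.
- spool: Bystander: brown spool standing on its flange, 110 mm across, 54 mm high.
Mind the look-alikes: they are no part of the job. What is shaped like the holder but purple is not meant.

How it is judged:
By the outcome, as a careful person would: the job done as asked, in the order asked, and still so for the second after the job is handed in, with the robot touching nothing.
It also fails if it takes over 61 s, if anything falls off the work surface, if the arm or the gripper's body presses on something with over 40 N, if the wrist force passes 120 N, or if a joint passes its speed limit or range.

ROBOT

A 6-joint arm with a two-finger parallel gripper is mounted at the origin on the work surface. World frame = base frame: x ahead of the robot, y to its left, z up, the work surface at z = 0. Lengths are in m, angles in degrees, forces in N, time in s.
With the tool pointing down it reaches from about 0.425 to 0.95 m from the base axis. Payload 3.5 kg.
Tool frame: the origin (TCP) lies at the very end of the fingers, on their centre line; the grasp point (between the pads) lies 19 mm behind it; z points along the fingers, y is the line along which they close (so a half turn about z gives the same grasp; the last joint's range is limited). The gripper opens to 85 mm and grips with 20 to 120 N. Pads are 22 mm wide; open, the fingers measure 114 mm over their backs; the gripper's body (76 mm by 85 mm) begins 54 mm behind the grasp point. The pads swing forward as they close: fully open they stand 13 mm farther back than shut.
Start: joints at [63.369, 16.404, 90.338, -0, 73.258, -8.594], TCP at [0.209, 0.642, 0.231] pointing down, gripper open.
Joint ranges: [-158.93, 158.93], [-51.34, 127.21], [12.03, 142.37], [-87.48, 267.48], [13.55, 161.25], [-162.69, 162.69]. Speed limits (degrees/s): [159.86, 159.86, 180, 180, 180, 180].

INTERFACE

Orientations are given as [roll, pitch, yaw] about the fixed x, y, z axes, in that order (R = Rz(yaw) Ry(pitch) Rx(roll)).
In Python, from workcell import bot gives the robot as it stands.
- The arm moves only by the shell command python3 -m crank 'ROWS'. ROWS is text: rows parted by semicolons, each of 7 numbers parted by spaces: the closure in counts, from 0 (fully open) to 255 (shut), then the shift along the tool's x, y, z in m, then the turn, a rotation vector about the tool's x, y, z in degrees. A call has 1 to 5 rows; each row is the pose to reach, as a shift and turn from the pose commanded when the call began, along the tool's axes at that moment; what a row does not reach only later rows make up. A row lasts 1/12 s, in which the tool goes at most 41.7 mm and 7.16 degrees, less where a joint would pass 70% of its speed; a pose out of reach is approached as far as the arm can. A call with a gripper value outside its range is refused whole. The fingers move at their own pace and stop on an object; the grip force is fixed at half the most. Time passes only in rows, so rows that repeat a pose let the fingers close. It gives the time, the measured TCP pose, the force, the opening and the grip force at its end, in the units of the state.
- bot.get_state(): the state, without advancing time (a new reading comes with each control period).
- bot.grab_frame(name): name is "side" or "top" or "wrist"; returns the picture (420x560x3 uint8, blue, green, red); there is no depth.
- bot.camera_info(name): a dict with "fovy" (degrees; the focal length in pixels is half the picture's height over the tangent of half this angle, whatever the lens; pixels are square), "cx", "cy" (the principal point, pixels), "R" (3x3) and "t" (3): a world point X has camera coordinates R X + t. Camera axes: x right, y down, z forward; pixel columns grow to the right and rows downward; lengths in m; the calibration is good to about 2 mm. A picture is of the moment at which its call begins: read the wrist's pose just before it. camera_info takes no time and is no camera call; for the wrist camera it gives the pose at the moment of the call.
- bot.sign_off(): hands the job in; it is judged then, once.
The state is a dict: "time_s": time; "joint_pos": joint angles; "qd": joint speeds; "tau": joint torques, N m; "ee_pos": TCP position; "tcp_rot": TCP orientation; "wrist_force": force on the tool from outside, world axes, zero at the start; "torque": the same for the moment, N m; "gripper_width": opening from 0.0 (shut) to 1.0 (fully open); "gripper_force": force on a finger pad.
Only numpy, scipy, OpenCV 4.12 (cv2) and the standard library are available. Lean on these libraries where they do the work, as an engineer would, in place of code of your own. Each camera call takes 0.05 s, during which the arm holds its last target. There are 200 camera calls.

## Working session

There is one attempt and no reset: what is moved stays moved. The work goes in short steps, Python scripts to look and compute and a shell command to move; the robot and the scene stay as the last step left them, time stands still between calls to the robot, and variables do not carry over. Pictures are saved under pics/ and viewed, at most 10 in all, crops included, and the job is handed in when it is done.

```bash
mkdir -p pics; ls
python3 - <<'E'
from workcell import bot
import cv2
s=bot.get_state(); print(s)
for n in("side","top"):
    print(n,bot.camera_info(n)); cv2.imwrite(f"pics/{n}0.png",bot.grab_frame(n))
E
```

```text
pics
{'time_s': 0.0, 'joint_pos': array([ 6.33702036e+01,  1.64533331e+01,  9.04224565e+01,  9.16458312e-04,
        7.32582371e+01, -8.59444793e+00]), 'qd': array([ 0.02588557, -0.04757365, -0.00416118, -0.01208491,  0.07022995,
       -0.11190279]), 'tau': array([ 8.52083867e-04, -4.05993283e+01, -2.92620385e+01, -1.58208150e-04,
        5.87660688e-03,  5.37879458e-06]), 'ee_pos': array([0.20865579, 0.64125448, 0.22995175]), 'tcp_rot': array([-1.79867609e+02, -2.08960123e-02,  1.61964362e+02]), 'wrist_force': array([ 0.29040951, -0.46514984, -0.03283009]), 'torque': array([-0.01340369, -0.0366125 ,  0.01015392]), 'gripper_force': 0.0, 'gripper_width': 1.0010158869887353}
side {'fovy': 49.98254061200517, 'cx': 281.5297844076442, 'cy': 213.5875696413923, 'R': array([[ 0.88642102, -0.46236228, -0.02188375],
       [-0.2750709 , -0.48815142, -0.82827784],
       [ 0.37228185,  0.74022247, -0.55989009]]), 't': array([-0.45530033,  0.21225502,  1.24288557])}
top {'fovy': 48.03056937763642, 'cx': 276.514424521586, 'cy': 216.32635893675248, 'R': array([[-0.01023388, -0.99992611, -0.00656128],
       [-0.98974657,  0.01106413, -0.14240547],
       [ 0.14246754,  0.00503664, -0.98978666]]), 't': array([-0.00132844,  0.50987819,  1.28789307])}
```

View pics/side0.png

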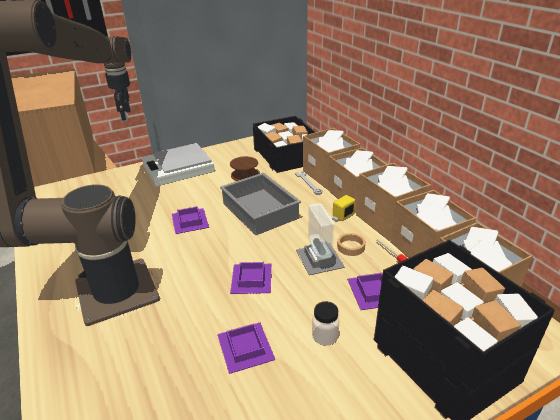

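View pics/top0.png

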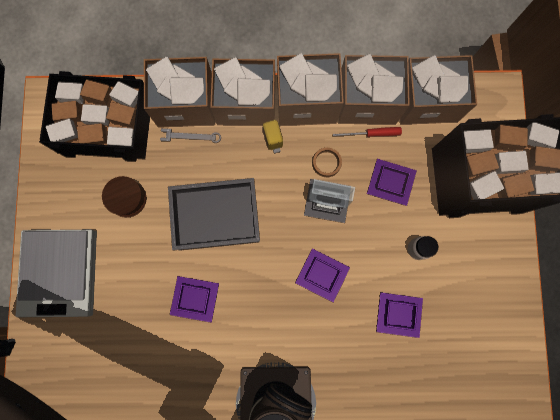

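Side: bottle at about (320,228) in the grey holder (320,258), bin at (260,203). Top: bottle's closed end at about (332,190), holder at (328,203), bin at (213,213). Next, an enlarged crop of both views.

Run:
```python
import cv2,numpy as np
t=cv2.imread("pics/top0.png")[165:235,295:365]; s=cv2.imread("pics/side0.png")[195:280,285:355]
t=cv2.resize(t,None,fx=5.6,fy=5.6,interpolation=cv2.INTER_CUBIC)
s=cv2.resize(s,None,fx=5.6,fy=5.6,interpolation=cv2.INTER_CUBIC)
o=np.zeros((480,790,3),np.uint8); o[:392,:392]=t; o[:476,396:788]=s
cv2.imwrite("pics/crop0.png",o)
```

```text
(no output)
```

View pics/crop0.png

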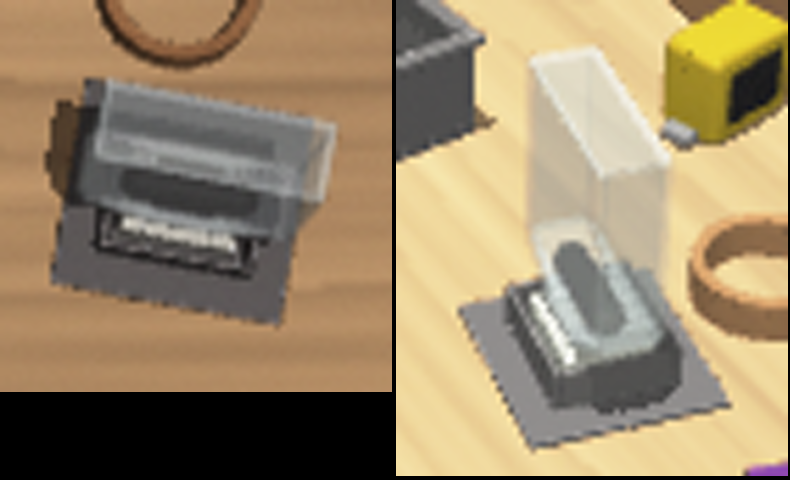

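Crop: in the top view the closed end's corners are (105,82),(336,124),(325,203),(95,158). In the side view they are (598,48),(670,160),(603,178),(530,60). The holder base corners are also clear in both views. Now I triangulate.

```bash
cat > h.py <<'E'
import numpy as np
from workcell import bot
from scipy.spatial.transform import Rotation as Ro
def ray(ci,p):
    f=210/np.tan(np.radians(ci["fovy"]/2)); d=np.array([(p[0]-ci["cx"])/f,(p[1]-ci["cy"])/f,1])
    R=np.array(ci["R"]); d=R.T@d; return -R.T@np.array(ci["t"]), d/np.linalg.norm(d)
def tri(*rs):
    A=sum(np.eye(3)-np.outer(d,d) for c,d in rs); b=sum((np.eye(3)-np.outer(d,d))@c for c,d in rs)
    X=np.linalg.solve(A,b); return X,max(np.linalg.norm(np.cross(X-c,d)) for c,d in rs)
def onz(r,z): c,d=r; return c+d*(z-c[2])/d[2]
E
python3 - <<'E'
from h import *
np.set_printoptions(precision=4,suppress=True)
T,S=bot.camera_info("top"),bot.camera_info("side")
tc=lambda p:((p[0]+.5)/5.6-.5+295,(p[1]+.5)/5.6-.5+165)
sc=lambda p:((p[0]-396+.5)/5.6-.5+285,(p[1]+.5)/5.6-.5+195)
P=[]
for a,b in [((105,82),(598,48)),((336,124),(670,160)),((325,203),(603,178)),((95,158),(530,60))]:
    X,e=tri(ray(T,tc(a)),ray(S,sc(b))); P.append(X); print("bottle top",X,e)
P=np.array(P); print(P.mean(0), np.linalg.norm(P-np.roll(P,1,0),axis=1), [np.degrees(np.arctan2(*(d[:2][::-1]))) for d in (P[0]-P[1],P[3]-P[2])])
for a,b in [((52,283),(460,310)),((283,326),(533,448))]:
    print("holder",tri(ray(T,tc(a)),ray(S,sc(b))))
print("z=4: top",[onz(ray(T,tc(a)),.004)[:2] for a in((52,283),(283,326),(85,78))],"side",[onz(ray(S,sc(a)),.004)[:2] for a in((460,310),(533,448),(728,405))])
B=[]
for a,b in [((168,187),(258,174)),((255,179),(299,208)),((260,241),(262,231)),((172,249),(221,187))]:
    X,e=tri(ray(T,a),ray(S,b)); B.append(onz(ray(T,a),.07)); print("bin",X,e,B[-1])
print(np.mean(B,0))
E
```

```text
bottle top [ 0.5891 -0.1038  0.1577] 0.0012408502100141792
bottle top [ 0.5664 -0.2085  0.16  ] 8.04145272227693e-05
bottle top [ 0.5311 -0.203   0.158 ] 0.0009536509009900729
bottle top [ 0.5527 -0.0981  0.1589] 0.0005927105789474657
[ 0.5598 -0.1533  0.1587] [0.0369 0.1071 0.0358 0.107 ] [np.float64(77.78238006728657), np.float64(78.34600238723718)]
holder (array([ 0.5181, -0.0858,  0.001 ]), np.float64(0.0005420560655303686))
holder (array([ 0.4943, -0.2038,  0.0037]), np.float64(0.0008277767845867152))
z=4: top [array([ 0.5171, -0.0854]), array([ 0.4935, -0.2034]), array([ 0.6246, -0.1046])] side [array([ 0.5168, -0.0892]), array([ 0.495 , -0.2042]), array([ 0.5993, -0.2243])]
bin [0.583  0.2966 0.0642] 0.008930973145618533 [0.5903 0.2925 0.07  ]
bin [0.6123 0.0543 0.0442] 0.0038575751507485857 [0.6101 0.0516 0.07  ]
bin [0.4522 0.0373 0.0155] 0.01012025393970294 [0.4378 0.0386 0.07  ]
bin [0.4206 0.2785 0.064 ] 0.0017051391848935079 [0.4186 0.2777 0.07  ]
[0.5142 0.1651 0.07  ]
```

Measurements agree: the bottle top is at (0.560,-0.153,0.159), 107×36 mm, with its width along 78°. The holder is concentric to within 2 mm, and the bin centre is about (0.514,0.165). I'll move towards the bottle.

```bash
cat >> h.py <<'E'
def delta(pos,rpy):
    s=bot.get_state(); R=Ro.from_euler("xyz",s["tcp_rot"],degrees=True); G=Ro.from_euler("xyz",rpy,degrees=True)
    print("t",round(s["time_s"],2),"shift",np.round(R.inv().apply(np.array(pos)-s["ee_pos"]),4),"turn",np.round((R.inv()*G).as_rotvec(degrees=True),2),"grip",s["gripper_width"],s["gripper_force"],"F",np.round(s["wrist_force"],1))
E
for i in 1; do :; done
python3 -m crank '0 -.024 -.027 0 0 0 0;0 -.048 -.054 0 0 0 0;0 -.072 -.081 0 0 0 0;0 -.096 -.108 0 0 0 0;0 -.12 -.135 0 0 0 0'
python3 -m crank '0 -.024 -.027 0 0 0 0;0 -.048 -.054 0 0 0 0;0 -.072 -.081 0 0 0 0;0 -.096 -.108 0 0 0 0;0 -.12 -.135 0 0 0 0'
python3 -m crank '0 -.024 -.027 0 0 0 0;0 -.048 -.054 0 0 0 0;0 -.072 -.081 0 0 0 0;0 -.096 -.108 0 0 0 0;0 -.12 -.135 0 0 0 0'
python3 -m crank '0 -.024 -.027 0 0 0 0;0 -.048 -.054 0 0 0 0;0 -.072 -.081 0 0 0 0;0 -.096 -.108 0 0 0 0;0 -.12 -.135 0 0 0 0'
python3 -m crank '0 0 0 0 0 0 7;0 0 0 0 0 0 14;0 0 0 0 0 0 21;0 0 0 0 0 0 28;0 0 0 0 0 0 35'
python3 -m crank '0 0 0 0 0 0 7;0 0 0 0 0 0 14;0 0 0 0 0 0 21;0 0 0 0 0 0 28;0 0 0 0 0 0 35'
python3 -m crank '0 0 0 0 0 0 7;0 0 0 0 0 0 14;0 0 0 0 0 0 14;0 0 0 0 0 0 14'
python3 -c "from h import *; delta([.56,-.153,.235],[180,0,78])"
```

```text
time_s: 0.52
ee_pos: [0.2813, 0.4745, 0.2306]
tcp_rot: [-179.9, -0.0, 162.0]
wrist_force: [1.1, 0.2, -0.6]
gripper_width: 1.003
gripper_force: 0.0
time_s: 0.93
ee_pos: [0.3535, 0.309, 0.2309]
tcp_rot: [-180.0, -0.0, 162.0]
wrist_force: [0.9, 0.9, -0.0]
gripper_width: 1.001
gripper_force: 0.0
time_s: 1.35
ee_pos: [0.4259, 0.1435, 0.231]
tcp_rot: [-180.0, -0.0, 162.0]
wrist_force: [0.4, 0.6, 0.8]
gripper_width: 0.998
gripper_force: 0.0
time_s: 1.77
ee_pos: [0.4982, -0.022, 0.2309]
tcp_rot: [180.0, -0.0, 161.9]
wrist_force: [0.3, 0.8, 0.2]
gripper_width: 0.999
gripper_force: 0.0
time_s: 2.18
ee_pos: [0.4978, -0.0204, 0.2307]
tcp_rot: [-180.0, -0.1, 126.6]
wrist_force: [0.8, -0.1, -0.5]
gripper_width: 0.997
gripper_force: 0.0
time_s: 2.6
ee_pos: [0.4978, -0.0201, 0.2307]
tcp_rot: [-179.9, -0.0, 91.6]
wrist_force: [0.0, 0.1, -0.4]
gripper_width: 1.003
gripper_force: 0.0
time_s: 2.93
ee_pos: [0.4979, -0.0202, 0.2309]
tcp_rot: [-180.0, -0.0, 78.1]
wrist_force: [0.4, 0.7, -1.1]
gripper_width: 1.002
gripper_force: 0.0
t 2.93 shift [-0.1172  0.0881 -0.0042] turn [-0.05 -0.    0.14] grip 1.0020418979197832 0.0 F [ 0.4  0.7 -1.1]
```

```bash
python3 -m crank '0 -.024 .018 0 0 0 0;0 -.048 .036 0 0 0 0;0 -.072 .054 0 0 0 0;0 -.096 .072 0 0 0 0;0 -.117 .088 0 0 0 0'
python3 -m crank '0 0 0 .01 0 0 0;0 0 0 .01 0 0 0'
python3 - <<'E'
from h import *; import cv2
delta([.56,-.153,.107],[180,0,78])
o=np.hstack([bot.grab_frame("side")[120:320,240:420],bot.grab_frame("wrist")[::2,::2][:200]])
cv2.imwrite("pics/a.png",cv2.resize(o,None,fx=1.7,fy=1.7,interpolation=cv2.INTER_CUBIC))
E
```

```text
time_s: 3.35
ee_pos: [0.5603, -0.1547, 0.2311]
tcp_rot: [-180.0, 0.0, 78.1]
wrist_force: [0.6, 0.4, 0.1]
gripper_width: 1.001
gripper_force: 0.0
time_s: 3.52
ee_pos: [0.559, -0.1536, 0.2189]
tcp_rot: [-179.8, -0.1, 78.0]
wrist_force: [-0.6, 0.3, -0.1]
gripper_width: 0.999
gripper_force: 0.0
t 3.52 shift [0.0007 0.0012 0.1119] turn [-0.22 -0.07 -0.03] grip 0.9991270199616196 0.0 F [-0.6  0.3 -0.1]
```

View pics/a.png

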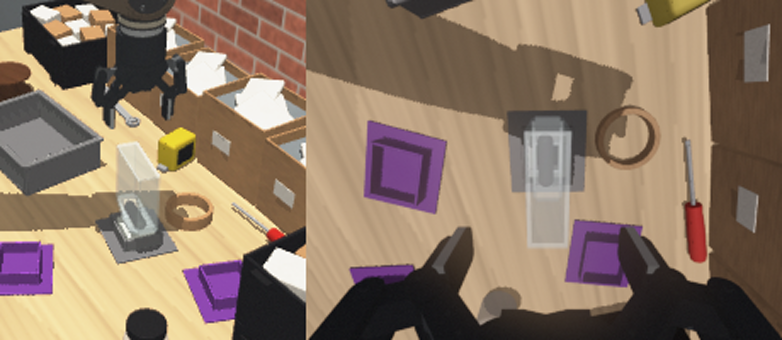

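The wrist view shows the bottle aligned and centred between the fingers (x≈546, fingers at 455 and 638). I'll descend and grip.

```bash
python3 -m crank '0 0 .001 .02 0 0 0;0 .001 .001 .04 0 0 0;0 .001 .001 .06 0 0 0;0 .001 .001 .08 0 0 0;0 .001 .001 .1 0 0 0'
python3 -m crank '0 0 0 .006 0 0 0;0 0 0 .012 0 0 0;0 0 0 .012 0 0 0'
python3 -m crank '60 0 0 0 0 0 0;90 0 0 0 0 0 0;120 0 0 0 0 0 0;140 0 0 0 0 0 0;160 0 0 0 0 0 0'
python3 -m crank '180 0 0 0 0 0 0;200 0 0 0 0 0 0;255 0 0 0 0 0 0;255 0 0 0 0 0 0;255 0 0 0 0 0 0'
python3 -m crank '255 0 0 0 0 0 0;255 0 0 0 0 0 0;255 0 0 0 0 0 0'
```

```text
time_s: 4.03
ee_pos: [0.5608, -0.1508, 0.121]
tcp_rot: [180.0, -0.0, 78.1]
wrist_force: [0.3, 0.0, 0.7]
gripper_width: 0.998
gripper_force: 0.0
time_s: 4.28
ee_pos: [0.5606, -0.1514, 0.1089]
tcp_rot: [-179.9, -0.0, 78.0]
wrist_force: [-0.3, 0.1, -0.3]
gripper_width: 0.997
gripper_force: 0.0
time_s: 4.7
ee_pos: [0.5614, -0.1525, 0.1106]
tcp_rot: [180.0, 0.0, 78.0]
wrist_force: [-1.1, 0.6, 4.2]
gripper_width: 0.441
gripper_force: 60.6
time_s: 5.12
ee_pos: [0.5614, -0.1525, 0.1106]
tcp_rot: [180.0, 0.0, 78.0]
wrist_force: [-1.7, 0.8, 6.2]
gripper_width: 0.437
gripper_force: 60.6
time_s: 5.37
ee_pos: [0.5614, -0.1525, 0.1106]
tcp_rot: [180.0, 0.0, 78.0]
wrist_force: [-2.1, 0.5, 6.2]
gripper_width: 0.437
gripper_force: 60.6
```

Gripped at 37 mm with the width as expected. Now a gentle lift and carry to the bin.

```bash
python3 -m crank '255 0 0 -.002 0 0 0;255 0 0 -.005 0 0 0;255 0 0 -.01 0 0 0;255 0 0 -.016 0 0 0;255 0 0 -.023 0 0 0' | grep -v rot
python3 -m crank '255 0 0 -.008 0 0 0;255 0 0 -.016 0 0 0;255 0 0 -.024 0 0 0;255 0 0 -.032 0 0 0;255 0 0 -.04 0 0 0'| grep -v rot
python3 -m crank '255 0 0 -.008 0 0 0;255 0 0 -.016 0 0 0;255 0 0 -.024 0 0 0;255 0 0 -.032 0 0 0;255 0 0 -.04 0 0 0'| grep -v rot
python3 -m crank '255 0 0 -.006 0 0 0;255 0 0 -.01 0 0 0;255 0 0 -.013 0 0 0;255 0 0 -.015 0 0 0;255 0 0 -.015 0 0 0'
python3 - <<'E'
from h import *; import cv2
delta([.514,.165,.225],[180,0,78])
o=np.hstack([bot.grab_frame("side")[120:320,240:420],bot.grab_frame("top")[120:320,160:390]])
cv2.imwrite("pics/b.png",cv2.resize(o,None,fx=1.9,fy=1.9,interpolation=cv2.INTER_CUBIC))
E
```

```text
time_s: 5.78
ee_pos: [0.5607, -0.1521, 0.1322]
wrist_force: [0.3, -0.2, -2.5]
gripper_width: 0.438
gripper_force: 60.1
time_s: 6.2
ee_pos: [0.5611, -0.1523, 0.1735]
wrist_force: [-0.1, 0.2, -3.0]
gripper_width: 0.438
gripper_force: 60.1
time_s: 6.62
ee_pos: [0.561, -0.1522, 0.2131]
wrist_force: [0.1, 0.3, -2.6]
gripper_width: 0.437
gripper_force: 60.1
time_s: 7.03
ee_pos: [0.5611, -0.1523, 0.2276]
tcp_rot: [180.0, 0.0, 78.0]
wrist_force: [0.7, 0.2, -2.3]
gripper_width: 0.436
gripper_force: 60.1
t 7.03 shift [ 0.3005 -0.1122  0.0026] turn [ 0.02  0.   -0.04] grip 0.43628058211917786 60.12055277824402 F [ 0.7  0.2 -2.3]
```

View pics/b.png

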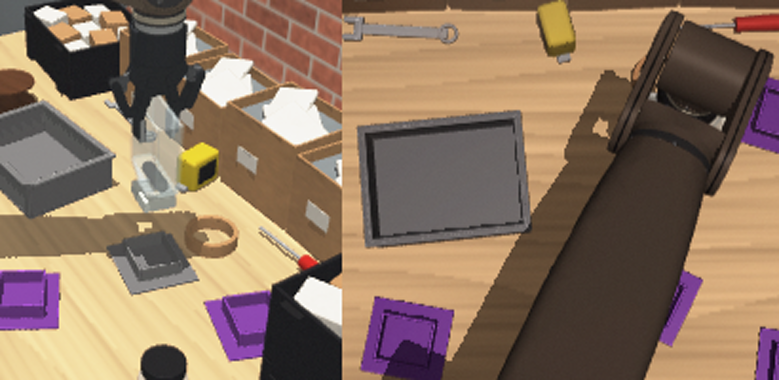

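The bottle hangs upright with the pin inside (side crop about (155,180)), and the bin is empty. I'll carry it to the bin.

```bash
python3 -m crank '255 .003 -.0011 0 0 0 0;255 .009 -.0034 0 0 0 0;255 .018 -.0067 0 0 0 0;255 .03 -.0112 0 0 0 0;255 .045 -.0168 0 0 0 0' | grep ee_
python3 -m crank '255 .014 -.0052 0 0 0 0;255 .028 -.0104 0 0 0 0;255 .042 -.0157 0 0 0 0;255 .056 -.0209 0 0 0 0;255 .07 -.0261 0 0 0 0' | grep ee_
python3 -m crank '255 .014 -.0052 0 0 0 0;255 .028 -.0104 0 0 0 0;255 .042 -.0157 0 0 0 0;255 .056 -.0209 0 0 0 0;255 .07 -.0261 0 0 0 0' | grep ee_
python3 -m crank '255 .014 -.0052 0 0 0 0;255 .028 -.0104 0 0 0 0;255 .042 -.0157 0 0 0 0;255 .056 -.0209 0 0 0 0;255 .07 -.0261 0 0 0 0' | grep ee_
python3 -m crank '255 .014 -.0052 0 0 0 0;255 .026 -.0097 0 0 0 0;255 .035 -.0131 0 0 0 0;255 .041 -.0153 0 0 0 0;255 .045 -.017 0 0 0 0' 
python3 -m crank '255 0 0 0 0 0 0;255 0 0 0 0 0 0'|grep ee_
python3 -c "from h import *; delta([.514,.165,.225],[180,0,78])"
```

```text
ee_pos: [0.5537, -0.1036, 0.2272]
ee_pos: [0.5427, -0.0289, 0.2275]
ee_pos: [0.5316, 0.0449, 0.2275]
ee_pos: [0.5205, 0.1188, 0.2275]
time_s: 9.22
ee_pos: [0.5137, 0.1655, 0.2274]
tcp_rot: [180.0, 0.0, 78.0]
wrist_force: [0.3, 0.5, -2.6]
gripper_width: 0.439
gripper_force: 60.1
ee_pos: [0.514, 0.1644, 0.2273]
t 9.38 shift [ 0.0006 -0.0001  0.0023] turn [ 0.01  0.02 -0.03] grip 0.4382818981485335 60.10783910751343 F [ 0.1  0.2 -2.4]
```

```bash
for k in 1; do
python3 -m crank '255 -.0042 0 .0001 0 2.4 0;255 -.0085 0 .0004 0 4.8 0;255 -.0126 0 .0008 0 7.2 0;255 -.0168 0 .0014 0 9.6 0;255 -.021 0 .0022 0 12 0'|grep -v gripper
python3 -m crank '255 -.0042 0 .0001 0 2.4 0;255 -.0085 0 .0004 0 4.8 0;255 -.0126 0 .0008 0 7.2 0;255 -.0168 0 .0014 0 9.6 0;255 -.021 0 .0022 0 12 0'|grep -v gripper
python3 -m crank '255 -.0042 0 .0001 0 2.4 0;255 -.0085 0 .0004 0 4.8 0;255 -.0126 0 .0008 0 7.2 0;255 -.0168 0 .0014 0 9.6 0;255 -.021 0 .0022 0 12 0'|grep -v gripper
python3 -m crank '255 0 0 0 0 0 0;255 0 0 0 0 0 0;255 0 0 0 0 0 0'
done
python3 - <<'E'
from h import *; import cv2
o=np.hstack([bot.grab_frame("side")[100:300,160:360],bot.grab_frame("wrist")[::2,::2][:200]])
cv2.imwrite("pics/c.png",cv2.resize(o,None,fx=1.6,fy=1.6,interpolation=cv2.INTER_CUBIC))
E
```

```text
time_s: 9.8
ee_pos: [0.5098, 0.1429, 0.2253]
tcp_rot: [180.0, -12.1, 77.9]
wrist_force: [0.2, 0.5, -3.0]
time_s: 10.22
ee_pos: [0.5056, 0.1231, 0.2187]
tcp_rot: [179.9, -24.0, 77.9]
wrist_force: [-0.6, 0.5, -3.1]
time_s: 10.63
ee_pos: [0.5018, 0.1051, 0.2081]
tcp_rot: [179.9, -36.0, 78.0]
wrist_force: [-0.0, 0.4, -2.3]
time_s: 10.88
ee_pos: [0.5019, 0.106, 0.2083]
tcp_rot: [180.0, -35.9, 78.0]
wrist_force: [1.0, 0.7, -2.7]
gripper_width: 0.437
gripper_force: 62.1
```

View pics/c.png

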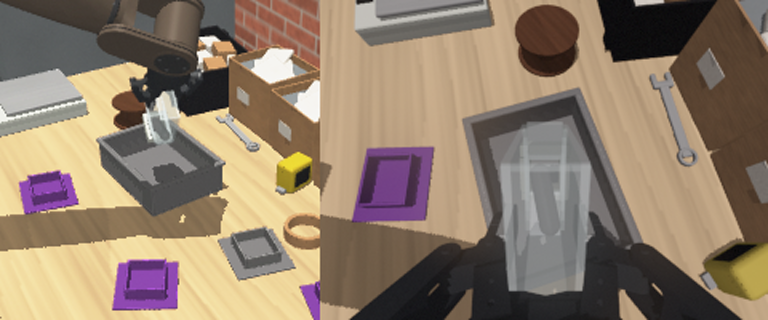

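Tilted 36° with the mouth over the bin; the pin is still inside (wrist crop about (543,190)). I'll swing to the other side.

```bash
python3 -m crank '255 .0042 0 .0001 0 -2.4 0;255 .0085 0 .0004 0 -4.8 0;255 .0126 0 .0008 0 -7.2 0;255 .0168 0 .0014 0 -9.6 0;255 .021 0 .0022 0 -12 0'|grep force
python3 -m crank '255 .0042 0 .0001 0 -2.4 0;255 .0085 0 .0004 0 -4.8 0;255 .0126 0 .0008 0 -7.2 0;255 .0168 0 .0014 0 -9.6 0;255 .021 0 .0022 0 -12 0'|grep force
python3 -m crank '255 .0042 0 .0001 0 -2.4 0;255 .0085 0 .0004 0 -4.8 0;255 .0126 0 .0008 0 -7.2 0;255 .0168 0 .0014 0 -9.6 0;255 .021 0 .0022 0 -12 0'|grep -v gripper
python3 -m crank '255 .0042 0 .0001 0 -2.4 0;255 .0085 0 .0004 0 -4.8 0;255 .0126 0 .0008 0 -7.2 0;255 .0168 0 .0014 0 -9.6 0;255 .021 0 .0022 0 -12 0'|grep force
python3 -m crank '255 .0042 0 .0001 0 -2.4 0;255 .0085 0 .0004 0 -4.8 0;255 .0126 0 .0008 0 -7.2 0;255 .0168 0 .0014 0 -9.6 0;255 .021 0 .0022 0 -12 0'|grep force
python3 -m crank '255 .0042 0 .0001 0 -2.4 0;255 .0085 0 .0004 0 -4.8 0;255 .0126 0 .0008 0 -7.2 0;255 .0168 0 .0014 0 -9.6 0;255 .021 0 .0022 0 -12 0'|grep force
python3 -m crank '255 0 0 0 0 0 0;255 0 0 0 0 0 0;255 0 0 0 0 0 0'
python3 - <<'E'
from h import *; import cv2
o=np.hstack([bot.grab_frame("side")[100:300,160:360],bot.grab_frame("wrist")[::2,::2][:200]])
cv2.imwrite("pics/d.png",cv2.resize(o,None,fx=1.6,fy=1.6,interpolation=cv2.INTER_CUBIC))
E
```

```text
wrist_force: [-0.1, 0.1, -2.5]
gripper_force: 62.1
wrist_force: [0.4, -0.1, -1.5]
gripper_force: 62.1
time_s: 12.23
ee_pos: [0.514, 0.1656, 0.2281]
tcp_rot: [180.0, 0.1, 78.0]
wrist_force: [0.6, -0.2, -2.1]
wrist_force: [0.7, -0.2, -2.4]
gripper_force: 62.1
wrist_force: [-0.7, -0.4, -1.2]
gripper_force: 62.1
wrist_force: [0.5, -0.0, -1.1]
gripper_force: 62.1
time_s: 13.73
ee_pos: [0.5264, 0.223, 0.2085]
tcp_rot: [180.0, 35.9, 78.0]
wrist_force: [-0.3, 0.4, -1.5]
gripper_width: 0.437
gripper_force: 62.1
```

View pics/d.png

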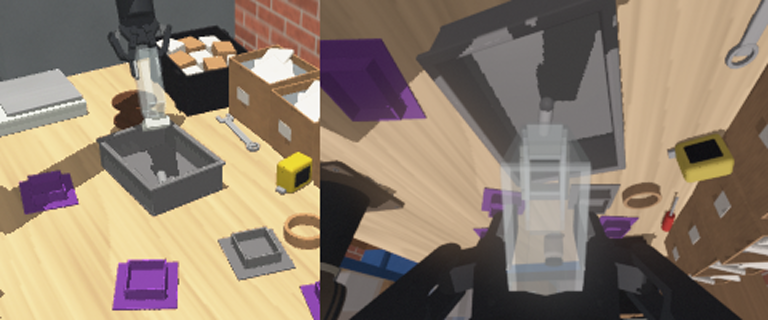

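The pin seems to be in the bin (side crop (160,177)), and the force has fallen by about 1 N. I'll return upright and confirm.

```bash
python3 -m crank '255 -.0042 0 .0001 0 2.4 0;255 -.0085 0 .0004 0 4.8 0;255 -.0126 0 .0008 0 7.2 0;255 -.0168 0 .0014 0 9.6 0;255 -.021 0 .0022 0 12 0'|grep time
python3 -m crank '255 -.0042 0 .0001 0 2.4 0;255 -.0085 0 .0004 0 4.8 0;255 -.0126 0 .0008 0 7.2 0;255 -.0168 0 .0014 0 9.6 0;255 -.021 0 .0022 0 12 0'|grep time
python3 -m crank '255 -.0042 0 .0001 0 2.4 0;255 -.0085 0 .0004 0 4.8 0;255 -.0126 0 .0008 0 7.2 0;255 -.0168 0 .0014 0 9.6 0;255 -.021 0 .0022 0 12 0'|grep time
python3 -m crank '255 0 0 0 0 0 0;255 0 0 0 0 0 0;255 0 0 0 0 0 0'
python3 - <<'E'
from h import *; import cv2
delta([.5614,-.1525,.228],[180,0,78])
o=np.hstack([cv2.resize(bot.grab_frame("side")[140:240,200:320],None,fx=4,fy=4),cv2.resize(bot.grab_frame("wrist")[:420,150:450],(290,400))])
cv2.imwrite("pics/e.png",o)
E
```

```text
time_s: 14.25
time_s: 14.67
time_s: 15.08
time_s: 15.33
ee_pos: [0.514, 0.1644, 0.2278]
tcp_rot: [180.0, 0.0, 77.9]
wrist_force: [0.7, 0.5, -2.1]
gripper_width: 0.441
gripper_force: 62.1
t 15.33 shift [-3.000e-01  1.126e-01  1.000e-04] turn [ 0.03  0.03 -0.06] grip 0.4408207090673829 62.11044788360596 F [ 0.7  0.5 -2.1]
```

View pics/e.png

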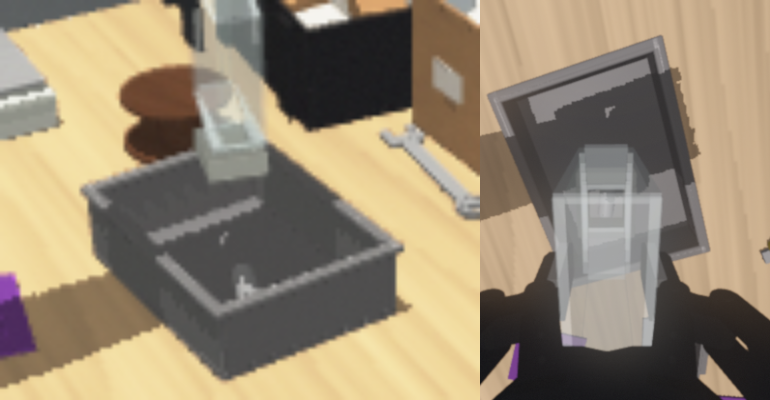

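The bottle is empty and the pin glints on the bin floor at (243,285). I'll carry the bottle back.

```bash
python3 -m crank '255 -.003 .0011 0 0 0 0;255 -.009 .0034 0 0 0 0;255 -.018 .0067 0 0 0 0;255 -.03 .0112 0 0 0 0;255 -.045 .0168 0 0 0 0' | grep ee_
python3 -m crank '255 -.014 .0052 0 0 0 0;255 -.028 .0104 0 0 0 0;255 -.042 .0157 0 0 0 0;255 -.056 .0209 0 0 0 0;255 -.07 .0261 0 0 0 0' | grep ee_
python3 -m crank '255 -.014 .0052 0 0 0 0;255 -.028 .0104 0 0 0 0;255 -.042 .0157 0 0 0 0;255 -.056 .0209 0 0 0 0;255 -.07 .0261 0 0 0 0' | grep ee_
python3 -m crank '255 -.014 .0052 0 0 0 0;255 -.028 .0104 0 0 0 0;255 -.042 .0157 0 0 0 0;255 -.056 .0209 0 0 0 0;255 -.07 .0261 0 0 0 0' | grep ee_
python3 -m crank '255 -.014 .0052 0 0 0 0;255 -.026 .0097 0 0 0 0;255 -.035 .0131 0 0 0 0;255 -.041 .0153 0 0 0 0;255 -.045 .0173 0 0 0 0' |grep ee_
python3 -m crank '255 0 0 0 0 0 0;255 0 0 0 0 0 0;255 0 0 0 0 0 0'|grep ee_
python3 - <<'E'
from h import *; import cv2
delta([.5610,-.1525,.1106],[180,0,78])
o=np.hstack([cv2.resize(bot.grab_frame("side")[160:280,270:370],None,fx=4,fy=4),cv2.resize(bot.grab_frame("wrist")[:,150:450],(340,480))])
cv2.imwrite("pics/f.png",o)
E
```

```text
ee_pos: [0.5211, 0.1161, 0.2273]
ee_pos: [0.532, 0.0411, 0.2274]
ee_pos: [0.5428, -0.0328, 0.2274]
ee_pos: [0.5538, -0.1065, 0.2274]
ee_pos: [0.5614, -0.1531, 0.2273]
ee_pos: [0.5613, -0.1517, 0.2274]
t 17.77 shift [-9.000e-04 -1.000e-04  1.168e-01] turn [-0.01 -0.02  0.  ] grip 0.4394908188252189 62.11102366447449 F [-0.5  1.1 -1.5]
```

View pics/f.png

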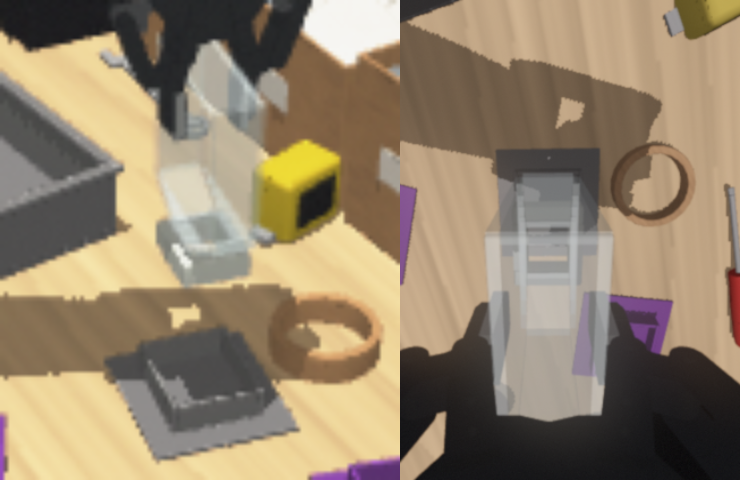

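The bottle is upright, square and above the holder (wrist crop: collar over the socket at about (548,190)). I'll lower it slowly.

```bash
python3 -m crank '255 0 0 .005 0 0 0;255 -.001 0 .013 0 0 0;255 -.001 0 .021 0 0 0;255 -.001 0 .03 0 0 0;255 -.001 0 .04 0 0 0' | grep ee_
python3 -m crank '255 0 0 .01 0 0 0;255 0 0 .02 0 0 0;255 0 0 .029 0 0 0;255 0 0 .036 0 0 0;255 0 0 .042 0 0 0' | egrep 'ee_|wrist'
python3 -m crank '255 0 0 .006 0 0 0;255 0 0 .012 0 0 0;255 0 0 .017 0 0 0;255 0 0 .022 0 0 0;255 0 0 .026 0 0 0' | egrep 'ee_|wrist'
python3 -m crank '255 0 0 .002 0 0 0;255 0 0 .004 0 0 0;255 0 0 .005 0 0 0;255 0 0 .006 0 0 0;255 0 0 .006 0 0 0' 
python3 -c "from h import *; delta([.5610,-.1525,.1106],[180,0,78])"
```

```text
ee_pos: [0.5609, -0.1531, 0.1861]
ee_pos: [0.5608, -0.1532, 0.1442]
wrist_force: [-0.3, -0.1, -1.0]
ee_pos: [0.5611, -0.1533, 0.119]
wrist_force: [0.4, -0.4, -1.6]
time_s: 19.53
ee_pos: [0.5611, -0.1533, 0.1134]
tcp_rot: [180.0, 0.0, 78.0]
wrist_force: [-0.2, 0.5, -1.4]
gripper_width: 0.437
gripper_force: 62.1
t 19.53 shift [ 0.0008 -0.0003  0.0028] turn [ 0.    0.   -0.03] grip 0.43714063212035975 62.111839056015015 F [-0.2  0.5 -1.4]
```

```bash
python3 -m crank '255 0 0 .0005 0 0 0;255 0 0 .001 0 0 0;255 0 0 .0015 0 0 0;255 0 0 .002 0 0 0;255 0 0 .002 0 0 0' | egrep 'ee_|wrist'
python3 -m crank '255 0 0 .0005 0 0 0;255 0 0 .001 0 0 0;255 0 0 .001 0 0 0' | egrep 'ee_|wrist'
python3 -m crank '255 0 0 .0005 0 0 0;255 0 0 .001 0 0 0;255 0 0 .001 0 0 0' | egrep 'ee_|wrist'
```

```text
ee_pos: [0.5611, -0.1533, 0.1113]
wrist_force: [0.5, 0.5, -0.9]
ee_pos: [0.5612, -0.1533, 0.1106]
wrist_force: [0.5, -0.2, -0.1]
ee_pos: [0.5613, -0.1534, 0.1106]
wrist_force: [-2.3, 0.4, 4.6]
```

Contact at the original height (+4.6 N), so the bottle stands. Now release and retreat.

```bash
python3 -m crank '130 0 0 0 0 0 0;110 0 0 0 0 0 0;90 0 0 0 0 0 0;60 0 0 0 0 0 0;30 0 0 0 0 0 0' | egrep 'ee_|wrist|width'
python3 -m crank '0 0 0 0 0 0 0;0 0 0 0 0 0 0;0 0 0 0 0 0 0;0 0 0 -.005 0 0 0;0 0 0 -.015 0 0 0' | egrep 'ee_|wrist|width'
python3 -m crank '0 0 0 -.012 0 0 0;0 0 0 -.03 0 0 0;0 0 0 -.05 0 0 0;0 0 0 -.07 0 0 0;0 0 0 -.09 0 0 0' | egrep 'ee_|wrist|width'
python3 -m crank '0 0 0 -.02 0 0 0;0 0 0 -.04 0 0 0;0 0 0 -.055 0 0 0;0 0 0 -.055 0 0 0'
python3 - <<'E'
from h import *; import cv2
o=np.hstack([bot.grab_frame("side")[100:300,170:390],bot.grab_frame("wrist")[::2,::2][:200]])
cv2.imwrite("pics/g.png",cv2.resize(o,None,fx=1.6,fy=1.6,interpolation=cv2.INTER_CUBIC))
E
```

```text
ee_pos: [0.5611, -0.1533, 0.1092]
wrist_force: [-0.2, -0.0, -0.5]
gripper_width: 0.875
ee_pos: [0.5601, -0.1529, 0.1234]
wrist_force: [0.6, 0.3, 0.2]
gripper_width: 1.001
ee_pos: [0.5614, -0.1534, 0.2172]
wrist_force: [0.2, -0.1, 0.3]
gripper_width: 0.998
time_s: 22.03
ee_pos: [0.5631, -0.1542, 0.2759]
tcp_rot: [179.4, 0.1, 78.0]
wrist_force: [0.7, -0.3, 0.3]
gripper_width: 0.998
gripper_force: 0.0
```

View pics/g.png

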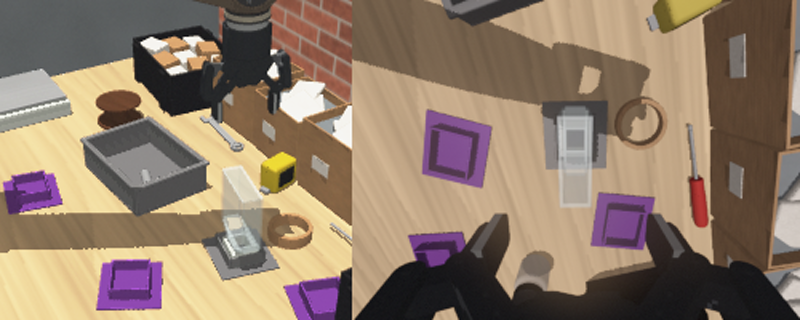

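The bottle stands empty in the grey holder, side crop (240,215). The pin lies in the bin at (145,175), and everything else is undisturbed. I'm handing the job in.

```bash
python3 -c "from workcell import bot; print(bot.sign_off())"
```

```text
the job is handed in; nothing more can be done
None
```

The pin is in the bin, the empty bottle stands upside down in its grey holder, and the job was handed in at about 22 s with the other things left where they were.

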